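# Park the lock plunger and open the album rack

## Task

Open up the expandable album rack on the table so that another album will fit: pull its spring lock knob up, turn it clockwise and let it settle in its rest notch so that it stays up by itself, then draw the sliding bookend away from the albums, all the way to its stop. Feel for the knob's end stop and do not force it against the metal, and leave the other things on and around the rack where they are.

Things in the scene. Friction and masses are not known exactly. Their poses are not given: they have to be found in the camera images.
- rack: Fixed album rack of grey metal, origin on the table under it. Base sheet 8 mm thick: x -100 to 120, y -170 to 170 mm. At its +y end an end plate and three albums (part of the rack, up to 163 mm high, x 0 to 117, y 91 to 169). Along its -x edge runs the slide bar (20 mm wide, top at z 22) through the lock block, which carries the lock knob at x -70, y -90.
- lock_block (a point): Centre of the top of the dark steel lock block (54 x 54 mm, rack x -70, y -90, z 36), on the knob's axis. On it, within 27 mm of the axis, steel pieces round the knob's stem: slot, rim, rest notch and walls, the walls 24 mm high. Keep the fingers above them.
- knob: Spring plunger, origin on its vertical axis, at the lock block's top when down. Black T-bar 44 (knob x) x 12 (y) x 20 mm high, z 32 to 52 above the origin; below it a 15 mm stem with a lug, 6 mm wide, reaching 23 mm along +x. At the start it is down with its x along the rack's +x, the lug in a deep slot that blocks turning, the pin in a hole of the slide bar.
- knob_bar (a point): The middle of the black T-bar (42 mm above the knob's origin), moving with it. Axes as the knob's. Pulling it up against the spring takes about 8 N at the start, 12 N at the top.
- knob_lift (a joint): How far the knob is pulled up, m: 0 locked, 0.018 hard up-stop. Above 0.012 the lug clears slot and rim. Let go on the plain rim it stands at 0.012, in the rest notch at 0.008 (parked, the pin clear of the slide bar); over the slot it springs down to 0, or to 0.005 if the pin lands on a moved bar.
- knob_twist (a joint): Turn of the knob, rad, 0 at start, growing clockwise from above (the other way is walled off). Clockwise the lug passes the rim, then the rest notch (4 mm below the rim, 7.8 mm wide), then at once an end stop, impassable at any lift. Notch middle: between 0.87 and 1.42 rad, different each time, to be felt or seen; against the end stop the lug is 0.05 rad past it, still in the notch.
- bookend (a joint): How far the sliding bookend is drawn away from the albums, m: 0 at the start (locked), 0.060 at its stop. It slides along the rack's -y with about 3 N of friction and stays where it is left.
- post_top (a point): Centre of the top of the bookend's black round pull post: 14 mm diameter, 56 mm tall (rack z 22 to 78), at rack x -70, y +85 when the bookend is at 0; it moves with the bookend. The bookend's upright plate, 137 mm high, begins at rack x -5.
- photo_jar: White cup, 52 mm across, 55 mm high, standing on the rack's sheet; bystander. Origin under its middle.
- marker: Marker pen, 140 mm long, 17 mm thick, lying on the table; bystander. Origin on the table under it, 50 mm from its tail.
- tumbler_a: Travel tumbler, 74 mm across, 198 mm high; bystander. Origin under its middle.
- tumbler_b: Travel tumbler, 74 mm across, 198 mm high; bystander. Origin under its middle.
- tin: Round flat tin, 110 mm across, 50 mm high; bystander. Origin under its middle.
- album: Large album lying flat, 300 x 240 x 30 mm; bystander. Origin under its middle.

How it is judged:
By the outcome, as a careful person would: the job done as asked, in the order asked, and still so for the second after the job is handed in, with the robot touching nothing.
It also fails if it takes over 70 s, if anything falls off the work surface, if the arm or the gripper's body presses on something with over 40 N, if the wrist force passes 120 N, or if a joint passes its speed limit or range.

## Robot

A 6-joint arm with a two-finger parallel gripper is mounted at the origin on the work surface. World frame = base frame: x ahead of the robot, y to its left, z up, the work surface at z = 0. Lengths are in mm, angles in rad, forces in N, time in s.
With the tool pointing down it reaches from about 300 to 850 mm from the base axis. Payload 5.4 kg.
Tool frame: the origin (TCP) lies on the centre line of the jaws, within the pads' length; the fingertips stand 19 mm ahead of it and the grasp point (between the pads) is the TCP; z points along the fingers, y is the line along which they close (so a half turn about z gives the same grasp; the last joint's range is limited). The gripper opens to 85 mm and grips with 20 to 120 N. Pads are 22 mm wide; open, the fingers measure 114 mm over their backs; the gripper's body (76 mm by 85 mm) begins 54 mm behind the grasp point. The pads swing forward as they close: fully open they stand 13 mm farther back than shut.
Start: joints at [0.923, 0.158, 1.597, -0, 1.386, -0.21], TCP at [243.777, 520.748, 250.299] pointing down, gripper open.
Joint ranges: [-2.91, 2.91], [-0.94, 2.29], [0.18, 2.7], [-1.29, 4.43], [0.17, 2.64], [-3, 3]. Speed limits (rad/s): [2.57, 2.57, 3.14, 3.14, 3.14, 3.14].

## Interface

Orientations are given as a unit quaternion [x, y, z, w].
In Python, from plant import sense, snapshot, finish_job gives the robot as it stands.
- The arm moves only by the shell command python3 -m creep 'ROWS'. ROWS is JSON, a list that holds one entry, the list of rows, each a list of 7 numbers: the shift along the tool's x, y, z in m, then the turn, a rotation vector about the tool's x, y, z in rad, then the finger opening in m, from 0 to 0.0854. In form: [[[dx, dy, dz, ax, ay, az, gripper], ...]]. A call has 1 to 8 rows; each row shifts and turns the commanded pose from where the row before left it, along the tool's axes as they then stand; what a row does not reach is not made up. A row lasts 1/10 s, in which the tool goes at most 50 mm and 8.59 degrees, less where a joint would pass 70% of its speed; a pose out of reach is approached as far as the arm can. A call is refused whole if a number of a shift passes 0.05 or a number of a turn 0.15, either way. A call with a gripper value outside its range is refused whole. The fingers move at their own pace and stop on an object; the grip force is fixed at half the most. Time passes only in rows, so rows that do not move let the fingers close. It gives the time, the measured TCP pose, the force, the opening and the grip force at its end, in the units of the state.
- sense(): the state, without advancing time (a new reading comes with each control period).
- snapshot(name): name is "scene" or "top" or "wrist"; returns a dict with "img" (480x640x3 uint8, red, green, blue), "z_map" (480x640 float32, mm along the optical axis (not along the pixel's ray), 0 where there is no reading), "fov_y" (degrees; the focal length in pixels is half the picture's height over the tangent of half this angle, whatever the lens; pixels are square), "cx", "cy" (the principal point, pixels), "xyz" and "orientation" of the camera in the world; the wrist camera has in their place "mount" (4x4, takes a point from camera to tool coordinates, whose origin is the TCP and whose axes are the flange's). Camera axes: x right, y down, z forward; pixel columns grow to the right and rows downward; lengths in mm; the calibration is good to about 2 mm. A picture is of the moment at which its call begins: read the wrist's pose just before it.
- finish_job(): hands the job in; it is judged then, once.
The state is a dict: "t": time; "qpos": joint angles; "joint_velocities": joint speeds; "tau": joint torques, N m; "tool_pos": TCP position; "orientation": TCP orientation; "wrist_force": force on the tool from outside, world axes, zero at the start; "torque": the same for the moment, N m; "grip_width": finger opening in mm; "grip_force": force on a finger pad.
Only numpy, scipy, OpenCV 4.12 (cv2) and the standard library are available. Lean on these libraries where they do the work, as an engineer would, in place of code of your own. Each camera call takes 0.05 s, during which the arm holds its last target. There are 200 camera calls.

## Working session

There is one attempt and no reset: what is moved stays moved. The work goes in short steps, Python scripts to look and compute and a shell command to move; the robot and the scene stay as the last step left them, time stands still between calls to the robot, and variables do not carry over. Pictures are saved under pics/ and viewed, at most 10 in all, crops included, and the job is handed in when it is done.

```bash
mkdir -p pics; ls; cat > h.py <<'E'
import numpy as np, cv2
from scipy.spatial.transform import Rotation as R
from plant import sense, snapshot
def take(name):
    s=sense(); d=snapshot(name); f=240/np.tan(np.radians(d["fov_y"]/2))
    if "mount" in d:
        T=np.eye(4);T[:3,:3]=R.from_quat(s["orientation"]).as_matrix();T[:3,3]=s["tool_pos"]
        M=np.array(d["mount"],float); T=T@M
    else:
        T=np.eye(4);T[:3,:3]=R.from_quat(d["orientation"]).as_matrix();T[:3,3]=d["xyz"]
    np.savez(f"{name}.npz",img=d["img"],z=d["z_map"],T=T,f=f,c=[d["cx"],d["cy"]])
    return np.load(f"{name}.npz")
def cloud(d):
    v,u=np.mgrid[:480,:640]; z=d["z"]; c=d["c"]
    P=np.stack([(u-c[0])/d["f"]*z,(v-c[1])/d["f"]*z,z],-1)
    return P@d["T"][:3,:3].T+d["T"][:3,3]
def proj(d,p):
    q=(np.asarray(p)-d["T"][:3,3])@d["T"][:3,:3]
    return q[...,:2]/q[...,2:]*d["f"]+d["c"]
E
python3 - <<'E'
from h import *
for n in("top","scene","wrist"):
    d=take(n); cv2.imwrite(f"pics/{n}0.png",d["img"][...,::-1]); print(n,d["T"].round(3).tolist(),d["f"],d["c"])
print(sense(), snapshot("wrist")["mount"])
E
```

```text
pics
top [[0.03, -0.982, 0.187, 319.702], [-0.999, -0.035, -0.028, -33.111], [0.034, -0.186, -0.982, 1109.973], [0.0, 0.0, 0.0, 1.0]] 440.0340691191873 [320.24171185 240.80046381]
scene [[0.553, 0.515, -0.655, 1374.588], [0.833, -0.343, 0.434, -588.722], [-0.001, -0.785, -0.619, 854.105], [0.0, 0.0, 0.0, 1.0]] 555.3754216973703 [319.81690644 236.58038077]
wrist [[0.423, 0.867, 0.265, 175.454], [0.906, -0.404, -0.124, 552.286], [-0.001, 0.292, -0.956, 374.016], [0.0, 0.0, 0.0, 1.0]] 423.48943246299456 [316.11940794 236.9855973 ]
{'t': 0.15, 'qpos': array([ 9.22893989e-01,  1.58933017e-01,  1.59797080e+00,  4.01956378e-05,
        1.38621886e+00, -2.10090380e-01]), 'joint_velocities': array([ 0.0013921 , -0.0022309 , -0.00269111,  0.00216332,  0.00074363,
        0.00112602]), 'tau': array([ 1.08746326e-04, -3.96381855e+01, -3.31784678e+01, -2.79599308e-04,
        5.59641514e-03, -1.64134673e-05]), 'tool_pos': array([243.5012793 , 520.39692281, 249.5129866 ]), 'orientation': array([ 2.17165392e-01,  9.76134523e-01, -6.87469919e-04, -3.36175417e-04]), 'wrist_force': array([-0.78697126, -0.06197509,  0.14099775]), 'torque': array([-0.03133342,  0.00070017,  0.02470183]), 'grip_force': 0.0, 'grip_width': 85.33563481234866} [[ 1.40079353e-03 -9.56184967e-01 -2.92759880e-01  7.51687977e+01]
 [ 9.99998662e-01  1.09207224e-03  1.21795584e-03 -1.13303656e-01]
 [-8.44876123e-04 -2.92761194e-01  9.56185217e-01 -1.24601923e+02]
 [ 0.00000000e+00  0.00000000e+00  0.00000000e+00  1.00000000e+00]]
```

View pics/top0.png

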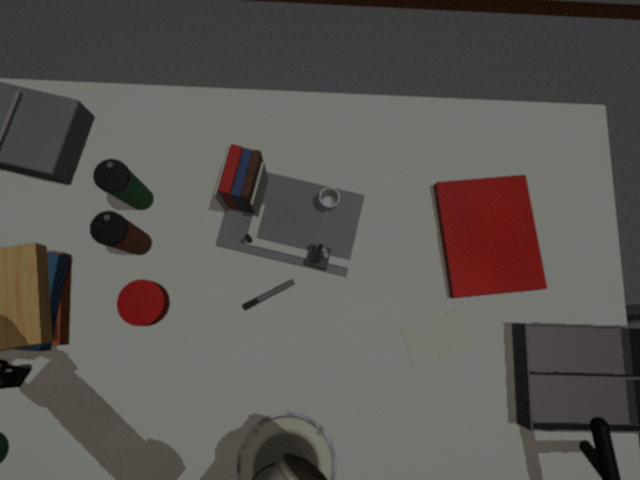

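View pics/scene0.png

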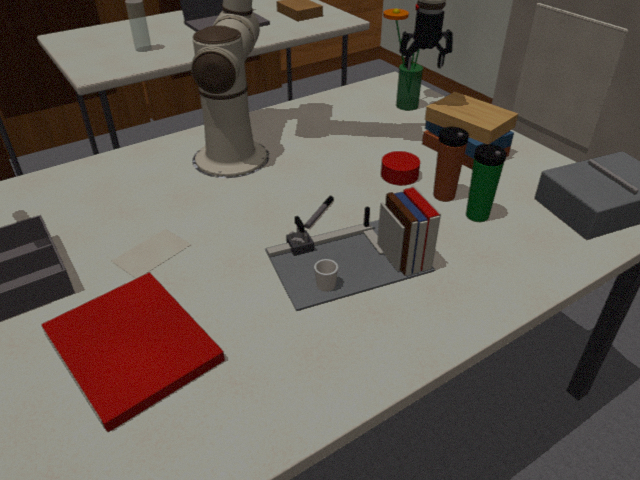

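The top view shows the knob near (318,252), the post near (247,238), the jar at (329,197) and the albums at (242,180).

```bash
python3 - <<'E'
from h import *
d=np.load("top.npz");C=cloud(d);img=d["img"]
cv2.imwrite("pics/top1.png",cv2.resize(img[130:290,200:380,::-1],None,fx=4,fy=3.75/3.75*3.7,interpolation=cv2.INTER_CUBIC))
# sheet: grey & height 4..30
hsv=cv2.cvtColor(img,cv2.COLOR_RGB2HSV); 
m=np.zeros((480,640),bool); m[140:285,205:375]=1
m&=(C[...,2]>4)&(C[...,2]<300)
n,l,st,_=cv2.connectedComponentsWithStats(m.astype(np.uint8))
k=1+np.argmax(st[1:,4]); print(st)
P=C[l==k]; print(np.percentile(P[:,2],[5,50,95]))
low=P[P[:,2]<14]; print(cv2.minAreaRect(low[:,:2].astype(np.float32)), low[:,2].mean())
for nm,(a,b,c,e),lo,hi in(("knob",(225,275,300,340),74,100),("post",(225,255,235,258),68,90),("jar",(180,215,315,345),50,75)):
    q=C[a:b,c:e].reshape(-1,3); q=q[(q[:,2]>lo)&(q[:,2]<hi)]; print(nm,len(q),q.mean(0),q.min(0),q.max(0),cv2.minAreaRect(q[:,:2].astype(np.float32)))
E
```

```text
[[     0      0    640    480 293789]
 [   205    141      1      1      1]
 [   212    141      1      1      1]
 ...
 [   356    284      1      1      1]
 [   365    284      1      1      1]
 [   371    284      1      1      1]]
[  6.18054193  10.9306954  163.32460729]
((610.944091796875, 27.98724365234375), (391.4375, 282.4678039550781), 78.08075714111328) 9.095053782833233
knob 95 [485.3608183  -59.02342148  87.79912271] [464.7885464  -68.8764795   74.61450203] [506.84888327 -50.87613866  93.42575951] ((486.1246032714844, -59.071144104003906), (11.487715721130371, 42.94316864013672), 77.88567352294922)
post 28 [520.84976281 110.84711083  78.0165572 ] [515.48738779 105.1507158   69.61061013] [526.41787486 117.09540111  82.75788517] ((520.9194946289062, 111.16039276123047), (10.910109519958496, 11.835082054138184), 2.8048648834228516)
jar 149 [632.76473879 -81.85154017  61.1455243 ] [ 605.90571514 -106.05006339   50.0070743 ] [655.65241525 -56.30612809  67.89208437] ((630.8037109375, -81.18293762207031), (49.75568771362305, 49.71501541137695), 89.70074462890625)
```

View pics/top1.png

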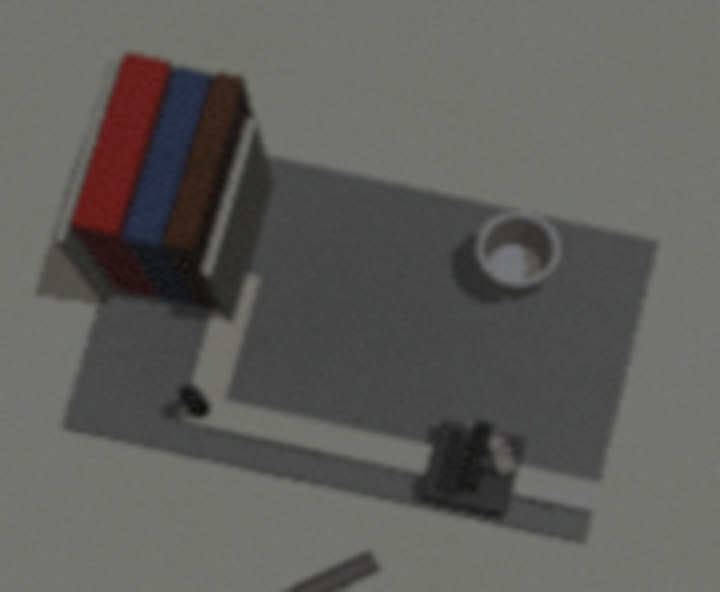

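The crop shows the knob bar along the rack's +x at about crop (478,455), and the post at (195,400). The knob-to-post distance measures 174 mm against a true 175 mm. The knob is at world (485.5, -59) and the rack yaw is about -0.206. Moving above the knob now.

```bash
python3 -m creep '[[[0,0,0,0,0,-0.116,0.06],[0,0,0,0,0,-0.116,0.06],[-0.0222,-0.0324,0,0,0,0,0.06],[-0.0222,-0.0324,0,0,0,0,0.06],[-0.0222,-0.0324,0,0,0,0,0.06],[-0.0222,-0.0324,0,0,0,0,0.06],[-0.0222,-0.0324,0,0,0,0,0.06],[-0.0222,-0.0324,0,0,0,0,0.06]]]'
python3 -m creep '[[[-0.0222,-0.0324,0,0,0,0,0.06],[-0.0222,-0.0324,0,0,0,0,0.06],[-0.0222,-0.0324,0,0,0,0,0.06],[-0.0222,-0.0324,0,0,0,0,0.06],[-0.0222,-0.0324,0,0,0,0,0.06],[-0.0222,-0.0324,0,0,0,0,0.06],[-0.0222,-0.0324,0,0,0,0,0.06],[-0.0222,-0.0324,0,0,0,0,0.06]]]'
python3 -m creep '[[[-0.0222,-0.0324,0,0,0,0,0.04],[-0.0222,-0.0324,0.02,0,0,0,0.04],[0,0,0.03,0,0,0,0.04],[0,0,0,0,0,0,0.04],[0,0,0,0,0,0,0.04]]]'
cat >> h.py <<'E'
def togo(p,yaw):
    "tool-frame shift (mm) to world p and turn about tool z so that tool y has heading yaw+90deg"
    s=sense(); M=R.from_quat(s["orientation"]).as_matrix()
    y=M[:,1]; print("t",s["t"],"pos",s["tool_pos"].round(1),"z axis",M[:,2].round(3),"q6",s["qpos"][5].round(3),"F",s["wrist_force"].round(1))
    h=np.arctan2(y[1],y[0])
    print("shift mm",(M.T@(np.asarray(p)-s["tool_pos"])).round(1),"turn",round(h-(yaw+np.pi/2),4))
E
python3 - <<'E'
from h import *
d=take("wrist"); C=cloud(d); togo([485.5,-59,84],-0.206)
cv2.imwrite("pics/w1.png",d["img"][...,::-1])
q=C.reshape(-1,3); q=q[(q[:,2]>80)&(q[:,2]<96)&(abs(q[:,0]-485)<45)&(abs(q[:,1]+59)<45)]
print(len(q),q.mean(0),np.median(q[:,2]),cv2.minAreaRect(q[:,:2].astype(np.float32)))
E
```

```text
t: 1.0
tool_pos: [334.6, 301.8, 250.2]
orientation: [0.103, 0.995, -0.0, 0.0]
wrist_force: [-0.0, 0.3, -0.3]
grip_width: 60.0
grip_force: 0.0
t: 1.8
tool_pos: [455.6, 11.6, 250.3]
orientation: [0.103, 0.995, 0.0, 0.0]
wrist_force: [1.3, 0.4, -0.8]
grip_width: 59.9
grip_force: 0.0
t: 2.3
tool_pos: [485.0, -58.8, 200.2]
orientation: [0.103, 0.995, 0.0, -0.001]
wrist_force: [0.3, 0.0, 1.0]
grip_width: 40.2
grip_force: 0.0
t 2.35 pos [485.8 -58.9 201.3] z axis [ 0.001 -0.    -1.   ] q6 -1.734 F [-0.9 -1.5  0.1]
shift mm [  0.4  -0.2 117.3] turn 0.001
1435 [485.78435648 -57.29510706  88.21705692] 88.47484668952504 ((487.11212158203125, -57.68730926513672), (11.768424987792969, 43.59363555908203), 78.66844940185547)
```

View pics/w1.png

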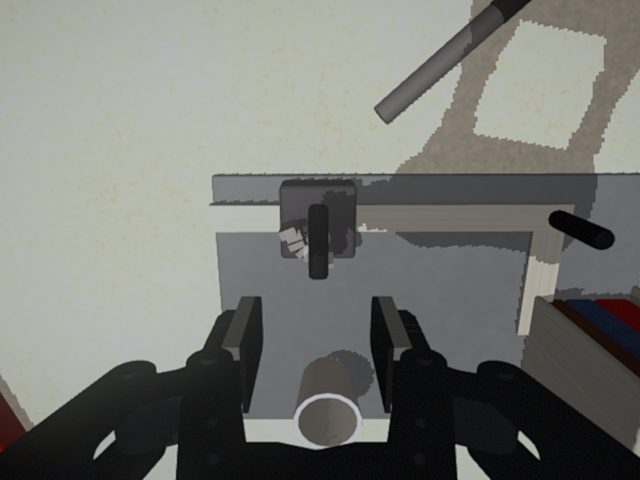

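The wrist view shows the bar at (318,242), midway between the open fingers, and the lit rim pieces to its left at (290,240). I'll measure the notch from the depth map, then descend.

```bash
python3 - <<'E'
from h import *
d=np.load("wrist.npz"); C=cloud(d); 
cv2.imwrite("pics/w2.png",cv2.resize(d["img"][170:290,260:380,::-1],None,fx=5,fy=5,interpolation=cv2.INTER_CUBIC))
q=C.reshape(-1,3)-[486.5,-58,36]; x=q@[np.cos(.2),-np.sin(.2),0]; y=q@[np.sin(.2),np.cos(.2),0]
r=np.hypot(x,y); th=np.arctan2(-y,x)  # clockwise from rack +x
for a in np.arange(-0.3,2.0,0.08):
    m=(r>17)&(r<25)&(abs(th-a)<0.04)&(q[:,2]>-5)&(q[:,2]<30); 
    print(round(a,2),m.sum(),np.percentile(q[m,2],[10,50,90]).round(1) if m.any() else '')
togo([486.3,-58.2,84.5],-0.2)
E
```

```text
-0.3 3 [24.8 25.  25. ]
-0.22 0 
-0.14 0 
-0.06 0 
0.02 0 
0.1 0 
0.18 0 
0.26 7 [12.  12.4 12.9]
0.34 21 [12.1 12.8 13.6]
0.42 25 [12.  12.8 13.5]
0.5 25 [12.1 13.2 13.8]
0.58 27 [11.7 12.6 13.6]
0.66 24 [ 7.5 12.5 13.6]
0.74 19 [12.1 12.8 13.8]
0.82 26 [12.1 12.6 13.6]
0.9 33 [ 8.7 12.4 13.5]
0.98 35 [ 7.9  8.9 12.8]
1.06 22 [7.9 9.  9.4]
1.14 3 [8.9 9.6 9.8]
1.22 0 
1.3 7 [23.8 24.9 25.5]
1.38 28 [24.2 24.8 25.5]
1.46 28 [24.1 25.1 25.6]
1.54 64 [ 6.2 23.9 25.6]
1.62 76 [ 0.6 11.8 24.5]
1.7 53 [ 0.1  1.9 22.5]
1.78 25 [0.2 0.9 1.5]
1.86 28 [0.  0.8 1.8]
1.94 26 [-0.2  0.7  1.5]
t 2.35 pos [485.8 -58.9 201.3] z axis [ 0.001 -0.    -1.   ] q6 -1.734 F [-0.9 -1.5  0.1]
shift mm [ -0.2   0.8 116.8] turn -0.005
```

View pics/w2.png

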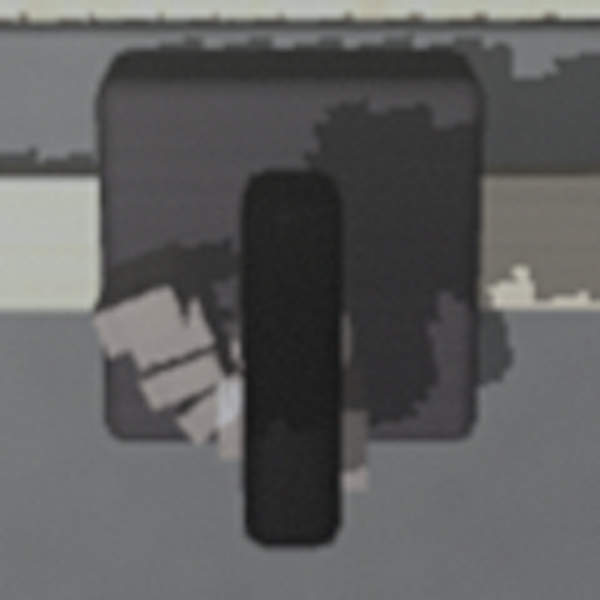

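```bash
python3 -m creep '[[[0,0.001,0.03,0,0,0,0.04],[0,0,0.03,0,0,0,0.04],[0,0,0.03,0,0,0,0.04],[0,0,0.018,0,0,0,0.04],[0,0,0.008,0,0,0,0.04],[0,0,0,0,0,0,0.04],[0,0,0,0,0,0,0.04]]]'
```

```text
t: 3.05
tool_pos: [487.0, -58.4, 86.0]
orientation: [0.102, 0.995, -0.0, 0.001]
wrist_force: [-0.4, -0.4, -0.0]
grip_width: 40.0
grip_force: 0.0
```

The depth profile reads rim at 12, a notch floor at 8 starting near 0.94 rad, and a wall from about 1.26, so the notch middle is about 1.1 rad. The end stop should be felt near 1.15. Gripping.

```bash
python3 -m creep '[[[0,0,0.001,0,0,0,0.03],[0,0,0,0,0,0,0.02],[0,0,0,0,0,0,0.006],[0,0,0,0,0,0,0.006],[0,0,0,0,0,0,0.006],[0,0,0,0,0,0,0.006]]]'; python3 -m creep '[[[0,0,-0.004,0,0,0,0.006],[0,0,-0.004,0,0,0,0.006],[0,0,-0.003,0,0,0,0.006],[0,0,0,0,0,0,0.006],[0,0,0,0,0,0,0.006]]]'
```

```text
t: 3.65
tool_pos: [486.5, -58.1, 84.3]
orientation: [0.103, 0.995, 0.0, 0.001]
wrist_force: [-0.6, 3.3, 6.3]
grip_width: 11.1
grip_force: 58.9
t: 4.15
tool_pos: [486.2, -58.1, 93.5]
orientation: [0.103, 0.995, 0.0, 0.001]
wrist_force: [7.0, 1.7, -10.2]
grip_width: 10.7
grip_force: 58.5
```

```bash
python3 -m creep '[[[0,0,-0.002,0,0,0,0.006],[0,0,-0.002,0,0,0,0.006],[0,0,0,0,0,0,0.006],[0,0,0,0,0,0,0.006]]]'; python3 -c "
from h import *
togo([486.3,-58.2,99],-0.2)
print(sense())"
```

```text
t: 4.55
tool_pos: [486.2, -58.1, 97.4]
orientation: [0.103, 0.995, 0.0, 0.001]
wrist_force: [6.9, 2.0, -11.1]
grip_width: 10.9
grip_force: 58.5
t 4.55 pos [486.2 -58.1  97.4] z axis [ 0.002  0.    -1.   ] q6 -1.732 F [  6.9   2.  -11.1]
shift mm [-0.1 -0.1 -1.6] turn -0.0063
{'t': 4.55, 'qpos': array([-3.66934658e-01,  1.19481518e-01,  1.96629433e+00,  1.35427960e-03,
        1.05406999e+00, -1.73206612e+00]), 'joint_velocities': array([-0.00073511,  0.00215714, -0.00042943, -0.00086426, -0.00165274,
       -0.00112547]), 'tau': array([-1.03471633e+00, -3.70499611e+01, -2.91442609e+01, -9.86792073e-01,
        1.98445268e+00,  1.18538237e-02]), 'tool_pos': array([486.24198645, -58.07059991,  97.38475084]), 'orientation': array([1.02983487e-01, 9.94682508e-01, 3.40606094e-04, 9.96881918e-04]), 'wrist_force': array([  6.91517624,   1.9824263 , -11.08118955]), 'torque': array([ 0.18554095, -1.24045556,  0.01774613]), 'grip_force': 58.46272185444832, 'grip_width': 10.93839340811893}
```

```bash
python3 -m creep '[[[-0.001,0,-0.0005,0,0,0,0.006],[0,0,0,0,0,0.08,0.006],[0,0,0,0,0,0.08,0.006],[0,0,0,0,0,0,0.006],[0,0,0,0,0,0,0.006]]]'; python3 -c "
from h import *
togo([486.3,-58.2,99],-0.2)
print(sense()['torque'])"
```

```text
t: 5.05
tool_pos: [486.4, -57.8, 97.4]
orientation: [0.182, 0.983, 0.001, -0.0]
wrist_force: [6.5, 1.4, -10.4]
grip_width: 10.7
grip_force: 58.5
t 5.05 pos [486.4 -57.8  97.4] z axis [ 0.     0.001 -1.   ] q6 -1.572 F [  6.5   1.4 -10.4]
shift mm [-0.  -0.4 -1.6] turn -0.1663
[ 0.35381096 -1.04935922 -0.01687073]
```

```bash
python3 -m creep '[[[0,0,0,0,0,0.1,0.006],[0,0,0,0,0,0.1,0.006],[0,0,0,0,0,0.1,0.006],[0,0,0,0,0,0.1,0.006],[0,0,0,0,0,0.1,0.006],[0,0,0,0,0,0.1,0.006],[0,0,0,0,0,0,0.006],[0,0,0,0,0,0,0.006]]]'; python3 -c "
from h import *
togo([486.3,-58.2,99],-0.2)
print(sense()['torque'])"
```

```text
t: 5.85
tool_pos: [487.0, -57.1, 97.6]
orientation: [0.465, 0.885, 0.002, -0.0]
wrist_force: [8.2, 5.9, -11.4]
grip_width: 10.4
grip_force: 58.5
t 5.85 pos [487.  -57.1  97.6] z axis [ 0.001  0.003 -1.   ] q6 -0.972 F [  8.2   5.9 -11.4]
shift mm [-0.5 -1.2 -1.5] turn -0.7666
[ 0.84350329 -1.36248837  0.05865081]
```

```bash
cat > s.py <<'E'
from h import *
togo([486.3,-58.2,99],-0.2); print(sense()['torque'].round(3))
E
python3 -m creep '[[[0,0.001,0,0,0,0.06,0.006],[0,0,0,0,0,0.06,0.006],[0,0,0,0,0,0.06,0.006],[0,0,0,0,0,0.04,0.006],[0,0,0,0,0,0,0.006],[0,0,0,0,0,0,0.006]]]'; python3 s.py; python3 -m creep '[[[0,0,0,0,0,0.03,0.006],[0,0,0,0,0,0.03,0.006],[0,0,0,0,0,0,0.006],[0,0,0,0,0,0,0.006]]]'; python3 s.py
```

```text
t: 6.45
tool_pos: [487.4, -56.8, 97.4]
orientation: [0.559, 0.829, 0.001, -0.0]
wrist_force: [6.3, 4.9, -12.0]
grip_width: 10.9
grip_force: 58.6
t 6.45 pos [487.4 -56.8  97.4] z axis [ 0.     0.002 -1.   ] q6 -0.75 F [  6.3   4.9 -12. ]
shift mm [-0.8 -1.5 -1.6] turn -0.9864
[ 0.67  -1.158  0.038]
t: 6.85
tool_pos: [487.5, -56.8, 97.4]
orientation: [0.584, 0.812, 0.001, -0.0]
wrist_force: [7.1, 3.9, -10.8]
grip_width: 10.9
grip_force: 58.6
t 6.85 pos [487.5 -56.8  97.4] z axis [ 0.001  0.002 -1.   ] q6 -0.69 F [  7.1   3.9 -10.8]
shift mm [-0.9 -1.6 -1.6] turn -1.0464
[ 0.701 -1.266 -0.023]
```

```bash
for i in 1; do python3 -m creep '[[[0,0,0,0,0,0.03,0.006],[0,0,0,0,0,0,0.006],[0,0,0,0,0,0,0.006]]]'; done; python3 s.py; python3 -m creep '[[[0,0,0,0,0,0.02,0.006],[0,0,0,0,0,0,0.006],[0,0,0,0,0,0,0.006]]]'; python3 s.py
```

```text
t: 7.15
tool_pos: [487.5, -56.8, 97.4]
orientation: [0.596, 0.803, 0.001, -0.0]
wrist_force: [6.8, 4.5, -10.7]
grip_width: 10.8
grip_force: 58.6
t 7.15 pos [487.5 -56.8  97.4] z axis [ 0.001  0.002 -1.   ] q6 -0.66 F [  6.8   4.5 -10.7]
shift mm [-1.  -1.6 -1.6] turn -1.0764
[ 0.703 -1.206 -0.02 ]
t: 7.45
tool_pos: [487.6, -56.8, 97.5]
orientation: [0.604, 0.797, 0.001, -0.0]
wrist_force: [6.9, 3.8, -11.7]
grip_width: 10.9
grip_force: 58.6
t 7.45 pos [487.6 -56.8  97.5] z axis [ 0.001  0.002 -1.   ] q6 -0.64 F [  6.9   3.8 -11.7]
shift mm [-1.  -1.6 -1.5] turn -1.0964
[ 0.696 -1.216  0.013]
```

```bash
python3 -m creep '[[[0,0,0,0,0,0.025,0.006],[0,0,0,0,0,0,0.006],[0,0,0,0,0,0,0.006]]]' >/dev/null; python3 s.py; python3 -m creep '[[[0,0,0,0,0,0.025,0.006],[0,0,0,0,0,0,0.006],[0,0,0,0,0,0,0.006]]]'>/dev/null; python3 s.py
```

```text
t 7.75 pos [487.6 -56.8  97.5] z axis [ 0.001  0.002 -1.   ] q6 -0.615 F [  6.5   4.  -11. ]
shift mm [-1.  -1.6 -1.5] turn -1.1215
[ 0.704 -1.272 -0.013]
t 8.05 pos [487.6 -56.8  97.5] z axis [ 0.001  0.002 -1.   ] q6 -0.59 F [  7.3   4.3 -11. ]
shift mm [-1.1 -1.6 -1.5] turn -1.1464
[ 0.733 -1.256 -0.006]
```

```bash
python3 -m creep '[[[0,0,0,0,0,0.02,0.006],[0,0,0,0,0,0,0.006],[0,0,0,0,0,0,0.006]]]' >/dev/null; python3 s.py; python3 -m creep '[[[0,0,0,0,0,0.02,0.006],[0,0,0,0,0,0,0.006],[0,0,0,0,0,0,0.006]]]'>/dev/null; python3 s.py
```

```text
t 8.35 pos [487.7 -56.8  97.5] z axis [ 0.001  0.002 -1.   ] q6 -0.57 F [  7.1   4.6 -10.9]
shift mm [-1.1 -1.7 -1.5] turn -1.1664
[ 0.736 -1.298  0.012]
t 8.65 pos [487.7 -56.7  97.6] z axis [ 0.001  0.002 -1.   ] q6 -0.55 F [  8.    5.2 -10.9]
shift mm [-1.2 -1.7 -1.5] turn -1.1864
[ 0.712 -1.277  0.012]
```

```bash
python3 -m creep '[[[0,0,0,0,0,0.02,0.006],[0,0,0,0,0,0,0.006],[0,0,0,0,0,0,0.006]]]' >/dev/null; python3 s.py; python3 - <<'E'
from h import *
d=take("wrist"); c=proj(d,[487.5,-57,60]); print(c)
C=cloud(d); x0,y0=int(c[0]),int(c[1])
a=d["img"][max(y0-75,0):y0+75,x0-100:x0+100,::-1]
cv2.imwrite("pics/w3.png",cv2.resize(np.clip(a*1.8,0,255).astype(np.uint8),None,fx=4,fy=4,interpolation=cv2.INTER_CUBIC))
E
```

```text
t 8.95 pos [487.7 -56.8  97.5] z axis [ 0.001  0.002 -1.   ] q6 -0.53 F [  7.1   4.3 -10.4]
shift mm [-1.2 -1.6 -1.5] turn -1.2065
[ 0.714 -1.238 -0.002]
[315.90116562 295.64841802]
```

View pics/w3.png

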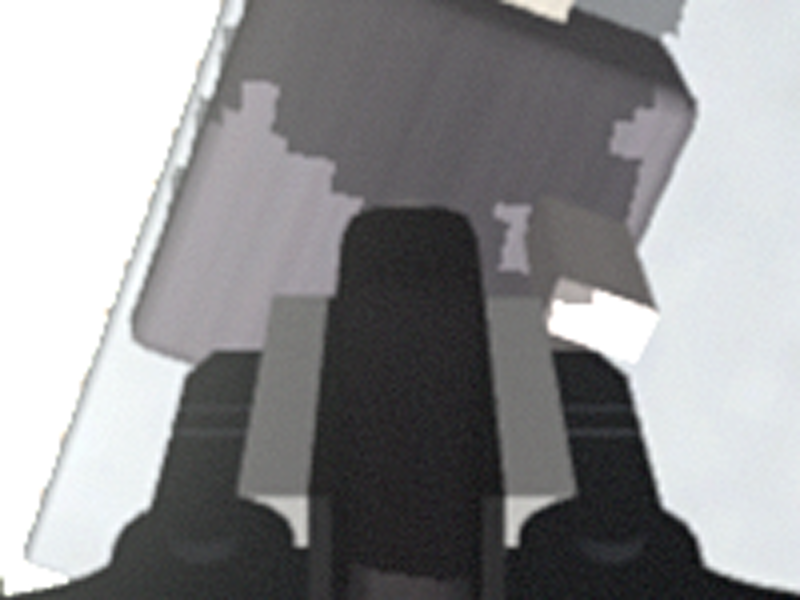

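The bar is held square between the pads and has turned with the gripper. Still no stop, so I keep feeling in small steps.

```bash
python3 -m creep '[[[0,0,0,0,0,0.02,0.006],[0,0,0,0,0,0,0.006],[0,0,0,0,0,0,0.006]]]' >/dev/null; python3 s.py;  python3 -m creep '[[[0,0,0,0,0,0.015,0.006],[0,0,0,0,0,0,0.006],[0,0,0,0,0,0,0.006]]]' >/dev/null; python3 s.py
```

```text
t 9.3 pos [487.8 -56.8  97.6] z axis [ 0.001  0.002 -1.   ] q6 -0.51 F [  8.2   4.4 -11.3]
shift mm [-1.2 -1.7 -1.4] turn -1.2265
[ 0.704 -1.306  0.02 ]
t 9.6 pos [487.8 -56.7  97.6] z axis [ 0.001  0.002 -1.   ] q6 -0.495 F [  8.5   5.4 -12.3]
shift mm [-1.2 -1.7 -1.4] turn -1.2413
[ 0.776 -1.369  0.033]
```

```bash
python3 -m creep '[[[0,0,0,0,0,0.015,0.006],[0,0,0,0,0,0,0.006],[0,0,0,0,0,0,0.006]]]' >/dev/null; python3 s.py;  python3 -m creep '[[[0,0,0,0,0,0.015,0.006],[0,0,0,0,0,0,0.006],[0,0,0,0,0,0,0.006]]]' >/dev/null; python3 s.py
```

```text
t 9.9 pos [487.8 -56.8  97.6] z axis [ 0.002  0.002 -1.   ] q6 -0.48 F [  8.3   5.2 -10.7]
shift mm [-1.3 -1.7 -1.4] turn -1.2559
[ 0.754 -1.346  0.21 ]
t 10.2 pos [487.9 -56.7  97.6] z axis [ 0.002  0.002 -1.   ] q6 -0.466 F [  8.6   4.7 -11.8]
shift mm [-1.3 -1.7 -1.4] turn -1.2706
[ 0.77  -1.422  0.265]
```

The end stop is felt: the moment rises to 0.2–0.27 N m at about 1.245 rad. Backing off to the notch middle and letting the knob down.

```bash
python3 -m creep '[[[0,0,0,0,0,-0.04,0.006],[0,0,0,0,0,-0.03,0.006],[0,0,0,0,0,0,0.006],[0,0,0,0,0,0,0.006]]]' >/dev/null; python3 s.py;  python3 -m creep '[[[0,0,0.002,0,0,0,0.006],[0,0,0.002,0,0,0,0.006],[0,0,0,0,0,0,0.006],[0,0,0,0,0,0,0.006]]]' >/dev/null; python3 s.py;python3 -m creep '[[[0,0,0.001,0,0,0,0.006],[0,0,0.001,0,0,0,0.006],[0,0,0,0,0,0,0.006],[0,0,0,0,0,0,0.006]]]' >/dev/null; python3 s.py
```

```text
t 10.6 pos [487.7 -56.8  97.6] z axis [ 0.001  0.002 -1.   ] q6 -0.535 F [  7.9   4.7 -10.1]
shift mm [-1.2 -1.7 -1.4] turn -1.2014
[ 0.684 -1.288  0.03 ]
t 11.0 pos [487.7 -56.8  93.6] z axis [ 0.001  0.002 -1.   ] q6 -0.535 F [  7.    4.2 -10.6]
shift mm [-1.2 -1.6 -5.4] turn -1.2014
[ 0.798 -1.2    0.011]
t 11.4 pos [487.9 -56.7  92.8] z axis [ 0.001  0.002 -1.   ] q6 -0.535 F [ 2.4  6.7 -1.3]
shift mm [-1.2 -1.8 -6.2] turn -1.2012
[ 0.994 -0.547 -0.015]
```

It settled at a lift of about 8 mm, with the pull gone to -1.3 N. Releasing, rising, then checking the knob in depth.

```bash
python3 -m creep '[[[0,0,0,0,0,0,0.02],[0,0,0,0,0,0,0.04],[0,0,0,0,0,0,0.04],[0,0,0,0,0,0,0.04],[0,0,-0.03,0,0,0,0.04],[0,0,-0.04,0,0,0,0.04],[0,0,-0.04,0,0,0,0.04],[0,0,0,0,0,0,0.04]]]'; python3 - <<'E'
from h import *
d=take("wrist"); C=cloud(d).reshape(-1,3)
q=C[(C[:,2]>87)&(C[:,2]<112)&(abs(C[:,0]-487)<35)&(abs(C[:,1]+58)<35)]
print("knob",len(q),np.median(q[:,2]),cv2.minAreaRect(q[:,:2].astype(np.float32)))
k=np.array([487.,-57.5]);
for n in("top","wrist"):
    C=cloud(take(n)).reshape(-1,3)
    q=C[(C[:,2]>70)&(C[:,2]<86)&(abs(C[:,0]-522)<22)&(abs(C[:,1]-112)<22)]
    if len(q): print("post",n,len(q),q.mean(0),cv2.minAreaRect(q[:,:2].astype(np.float32)))
togo([522,113,67],-0.2)
E
```

```text
t: 12.2
tool_pos: [491.1, -59.4, 209.3]
orientation: [0.645, 0.765, 0.002, 0.006]
wrist_force: [1.1, -0.3, 0.8]
grip_width: 39.9
grip_force: 0.0
knob 1478 96.6747527512329 ((488.0402526855469, -57.198143005371094), (11.923678398132324, 43.19694519042969), 9.855950355529785)
post top 26 [520.90274504 111.19648656  77.99969672] ((521.5671997070312, 111.4774398803711), (10.651576042175293, 11.972112655639648), 45.25649642944336)
t 12.35 pos [487.2 -57.9 202.3] z axis [-0.001  0.    -1.   ] q6 -0.535 F [-0.1  0.4 -0.8]
shift mm [162.6  63.3 135.3] turn -1.2009
```

The knob stays parked: its top is at 96.7 against 88.3 before, so the lift is about 8 mm, with a twist of about 1.19. Next is the post.

```bash
python3 -m creep '[[[0,0,0,0,0,-0.15,0.05],[0,0,0,0,0,-0.15,0.05],[0,0,0,0,0,-0.15,0.05],[0,0,0,0,0,-0.15,0.05],[0,0,0,0,0,-0.15,0.05],[0,0,0,0,0,-0.15,0.05],[0,0,0,0,0,-0.15,0.05],[0,0,0,0,0,-0.151,0.05]]]'>/dev/null; python3 -m creep '[[[0,0.035,0,0,0,0,0.05],[0,0.035,0,0,0,0,0.05],[0,0.035,0,0,0,0,0.05],[0,0.035,0,0,0,0,0.05],[0,0.034,0,0,0,0,0.05],[0,0,0,0,0,0,0.05],[0,0,0,0,0,0,0.05]]]'; python3 - <<'E'
from h import *
d=take("wrist"); C=cloud(d).reshape(-1,3)
q=C[(C[:,2]>72)&(C[:,2]<84)&(abs(C[:,0]-522)<20)&(abs(C[:,1]-113)<20)]
print("post",len(q),np.median(q[:,2]),cv2.minAreaRect(q[:,:2].astype(np.float32)))
togo([522,113.3,68],-0.2)
E
```

```text
t: 13.05
tool_pos: [658.0, -28.2, 200.0]
orientation: [0.644, 0.765, -0.001, -0.002]
wrist_force: [-0.2, 0.4, 0.0]
grip_width: 50.1
grip_force: 0.0
post 0 nan ((0.0, 0.0), (0.0, 0.0), 0.0)
t 13.1 pos [657.8 -28.4 200.8] z axis [-0.004  0.001 -1.   ] q6 -0.396 F [ 0.2 -0.  -0.3]
shift mm [ 162.5 -109.3  133.4] turn -1.2007out of range: row 8 has -0.151, outside -0.15 to 0.15
  return _methods._mean(a, axis=axis, dtype=dtype,
  ret = ret.dtype.type(ret / rcount)
```

The turn call was refused because one number was over the limit (0.151), so the tool only moved sideways, high above everything. Correcting.

```bash
python3 -m creep '[[[0,0,-0.02,0,0,-0.15,0.05],[0,0,-0.02,0,0,-0.15,0.05],[0,0,0,0,0,-0.15,0.05],[0,0,0,0,0,-0.15,0.05],[0,0,0,0,0,-0.15,0.05],[0,0,0,0,0,-0.15,0.05],[0,0,0,0,0,-0.15,0.05],[0,0,0,0,0,-0.15,0.05]]]' && python3 -m creep '[[[0.032,0.022,0,0,0,0,0.05],[0.032,0.022,0,0,0,0,0.05],[0.032,0.022,0,0,0,0,0.05],[0.032,0.022,0,0,0,0,0.05],[0.033,0.023,0,0,0,0,0.05],[0,0,0.04,0,0,0,0.05],[0,0,0,0,0,0,0.05]]]'; python3 - <<'E'
from h import *
d=take("wrist"); C=cloud(d).reshape(-1,3)
q=C[(C[:,2]>72)&(C[:,2]<84)&(abs(C[:,0]-522)<20)&(abs(C[:,1]-113)<20)]
print("post",len(q),np.median(q[:,2]),cv2.minAreaRect(q[:,:2].astype(np.float32)))
togo([522,113.3,68],-0.2)
E
```

```text
t: 13.9
tool_pos: [657.7, -28.8, 242.6]
orientation: [0.097, 0.995, -0.0, -0.001]
wrist_force: [-0.3, 0.2, 0.4]
grip_width: 50.1
grip_force: 0.0
t: 14.6
tool_pos: [518.5, 112.7, 198.1]
orientation: [0.1, 0.995, -0.001, -0.005]
wrist_force: [-0.7, 0.0, -0.5]
grip_width: 50.3
grip_force: 0.0
post 413 78.46065505946686 ((522.4486083984375, 113.81103515625), (13.302168846130371, 13.140385627746582), 35.875465393066406)
t 14.65 pos [520.4 112.2 200.4] z axis [-0.006 -0.    -1.   ] q6 -1.385 F [-0.3 -0.4  1.7]
shift mm [ -2.2   1.6 132.4] turn -0.0007
```

```bash
python3 -m creep '[[[-0.002,0.002,0.03,0,0,0,0.05],[0,0,0.03,0,0,0,0.05],[0,0,0.03,0,0,0,0.05],[0,0,0.025,0,0,0,0.05],[0,0,0.017,0,0,0,0.05],[0,0,0,0,0,0,0.05],[0,0,0,0,0,0,0.05]]]'; python3 s.py; python3 -m creep '[[[0,0,0,0,0,0,0.03],[0,0,0,0,0,0,0.02],[0,0,0,0,0,0,0.008],[0,0,0,0,0,0,0.008],[0,0,0,0,0,0,0.008],[0,0,0,0,0,0,0.008]]]'; python3 s.py
```

```text
t: 15.35
tool_pos: [526.8, 113.3, 72.2]
orientation: [0.101, 0.995, 0.0, 0.001]
wrist_force: [-0.8, -0.4, 0.5]
grip_width: 49.5
grip_force: 0.0
t 15.35 pos [526.8 113.3  72.2] z axis [ 0.001 -0.    -1.   ] q6 -1.381 F [-0.8 -0.4  0.5]
shift mm [   5.3 -176.1  -26.9] turn -0.0018
[ 0.01  -0.013 -0.019]
t: 15.95
tool_pos: [526.6, 112.5, 72.5]
orientation: [0.1, 0.995, -0.001, 0.001]
wrist_force: [-2.4, -5.4, 6.2]
grip_width: 12.0
grip_force: 58.5
t 15.95 pos [526.6 112.5  72.5] z axis [ 0.001 -0.003 -1.   ] q6 -1.382 F [-2.4 -5.4  6.2]
shift mm [   5.5 -175.4  -26.1] turn 0.0
[-0.969  0.429  0.01 ]
```

```bash
python3 -m creep '[[[0,-0.004,0,0,0,0,0.008],[0,-0.006,0,0,0,0,0.008],[0,0,0,0,0,0,0.008]]]'; python3 s.py; python3 -m creep '[[[0,-0.01,0,0,0,0,0.008],[0,-0.01,0,0,0,0,0.008],[0,-0.01,0,0,0,0,0.008],[0,-0.008,0,0,0,0,0.008],[0,-0.004,0,0,0,0,0.008],[0,0,0,0,0,0,0.008],[0,0,0,0,0,0,0.008]]]';python3 s.py
```

```text
t: 16.25
tool_pos: [524.8, 103.9, 72.4]
orientation: [0.1, 0.995, 0.0, 0.001]
wrist_force: [-1.2, 0.3, 6.7]
grip_width: 11.6
grip_force: 58.8
t 16.25 pos [524.8 103.9  72.4] z axis [ 0.002  0.    -1.   ] q6 -1.401 F [-1.2  0.3  6.7]
shift mm [   5.3 -166.5  -26.7] turn -0.001
[-0.037  0.232 -0.011]
t: 16.95
tool_pos: [516.3, 62.3, 72.4]
orientation: [0.1, 0.995, -0.0, 0.001]
wrist_force: [-2.0, -0.9, 8.1]
grip_width: 12.2
grip_force: 59.2
t 16.95 pos [516.3  62.3  72.4] z axis [ 0.002 -0.001 -1.   ] q6 -1.482 F [-2.  -0.9  8.1]
shift mm [   5.3 -124.1  -26.5] turn -0.0007
[-0.168  0.417  0.038]
```

Drawn about 51 mm so far. Feeling for the stop.

```bash
python3 -m creep '[[[0,-0.003,0,0,0,0,0.008],[0,-0.003,0,0,0,0,0.008],[0,-0.001,0,0,0,0,0.008],[0,0,0,0,0,0,0.008]]]';python3 s.py; python3 -m creep '[[[0,-0.001,0,0,0,0,0.008],[0,-0.001,0,0,0,0,0.008],[0,0,0,0,0,0,0.008]]]';python3 s.py; python3 -m creep '[[[0,-0.001,0,0,0,0,0.008],[0,0,0,0,0,0,0.008],[0,0,0,0,0,0,0.008]]]';python3 s.py
```

```text
t: 17.35
tool_pos: [515.0, 56.1, 72.4]
orientation: [0.1, 0.995, 0.0, 0.001]
wrist_force: [-2.2, 1.6, 7.2]
grip_width: 11.9
grip_force: 59.1
t 17.35 pos [515.   56.1  72.4] z axis [ 0.002  0.    -1.   ] q6 -1.496 F [-2.2  1.6  7.2]
shift mm [   5.3 -117.7  -26.7] turn -0.0009
[ 0.306  0.278 -0.003]
t: 17.65
tool_pos: [514.6, 54.2, 72.4]
orientation: [0.1, 0.995, 0.0, 0.001]
wrist_force: [-2.1, 2.4, 7.6]
grip_width: 11.8
grip_force: 59.1
t 17.65 pos [514.6  54.2  72.4] z axis [ 0.002  0.    -1.   ] q6 -1.5 F [-2.1  2.4  7.6]
shift mm [   5.3 -115.8  -26.7] turn -0.0008
[0.335 0.227 0.065]
t: 17.95
tool_pos: [514.5, 53.6, 72.4]
orientation: [0.1, 0.995, 0.001, 0.001]
wrist_force: [-1.1, 3.6, 7.6]
grip_width: 12.0
grip_force: 59.1
t 17.95 pos [514.5  53.6  72.4] z axis [ 0.003  0.001 -1.   ] q6 -1.502 F [-1.1  3.6  7.6]
shift mm [   5.3 -115.1  -26.7] turn -0.0009
[0.563 0.176 0.001]
```

```bash
python3 -m creep '[[[0,-0.001,0,0,0,0,0.008],[0,0,0,0,0,0,0.008],[0,0,0,0,0,0,0.008]]]';python3 s.py; python3 -m creep '[[[0,-0.001,0,0,0,0,0.008],[0,0,0,0,0,0,0.008],[0,0,0,0,0,0,0.008]]]';python3 s.py
```

```text
t: 18.25
tool_pos: [514.5, 53.5, 72.4]
orientation: [0.1, 0.995, 0.002, 0.001]
wrist_force: [0.4, 8.3, 7.9]
grip_width: 11.8
grip_force: 59.1
t 18.25 pos [514.5  53.5  72.4] z axis [ 0.003  0.003 -1.   ] q6 -1.504 F [0.4 8.3 7.9]
shift mm [   5.2 -115.   -27. ] turn -0.0013
[1.152 0.017 0.006]
t: 18.55
tool_pos: [514.4, 53.4, 72.5]
orientation: [0.101, 0.995, 0.002, 0.002]
wrist_force: [0.9, 11.8, 6.1]
grip_width: 11.8
grip_force: 59.2
t 18.55 pos [514.4  53.4  72.5] z axis [ 0.004  0.004 -1.   ] q6 -1.506 F [ 0.9 11.8  6.1]
shift mm [   5.1 -114.9  -27.1] turn -0.0016
[ 1.776 -0.162 -0.016]
```

At the stop: force is rising to 12 N with no motion, after 60 mm of travel. Releasing and rising clear.

```bash
python3 -m creep '[[[0,0,0,0,0,0,0.02],[0,0,0,0,0,0,0.045],[0,0,0,0,0,0,0.045],[0,0,0,0,0,0,0.045],[0,0,-0.03,0,0,0,0.045],[0,0,-0.05,0,0,0,0.045],[0,0,-0.05,0,0,0,0.045],[0,0,-0.05,0,0,0,0.045]]]'; python3 -m creep '[[[0.04,0,-0.03,0,0,0,0.045],[0.04,0,0,0,0,0,0.045],[0.04,0,0,0,0,0,0.045],[0.02,0,0,0,0,0,0.045],[0,0,0,0,0,0,0.045],[0,0,0,0,0,0,0.045]]]'; python3 - <<'E'
from h import *
for n in("wrist","top"):
    d=take(n); C=cloud(d).reshape(-1,3)
    if n=="wrist": cv2.imwrite("pics/w5.png",d["img"][...,::-1])
    for nm,c,lo,hi in(("post",(510.2,55),72,84),("knob",(487.5,-57.3),90,105)):
        q=C[(C[:,2]>lo)&(C[:,2]<hi)&(abs(C[:,0]-c[0])<28)&(abs(C[:,1]-c[1])<28)]
        if len(q): print(n,nm,len(q),np.median(q[:,2]),cv2.minAreaRect(q[:,:2].astype(np.float32)))
cv2.imwrite("pics/top5.png",d["img"][100:350,60:580,::-1])
E
```

```text
t: 19.35
tool_pos: [512.5, 51.0, 252.5]
orientation: [0.1, 0.995, -0.0, -0.0]
wrist_force: [1.0, -0.7, 0.1]
grip_width: 45.2
grip_force: 0.0
t: 19.95
tool_pos: [376.2, 78.9, 281.0]
orientation: [0.1, 0.995, -0.0, 0.001]
wrist_force: [1.4, 0.4, 0.2]
grip_width: 44.9
grip_force: 0.0
wrist post 208 77.88106050372565 ((509.85150146484375, 55.29575729370117), (13.39560317993164, 13.494485855102539), 2.6730644702911377)
wrist knob 77 94.435406040401 ((484.7160339355469, -71.3756103515625), (2.552823543548584, 15.38796615600586), 9.499110221862793)
top post 28 78.41410883476817 ((508.80657958984375, 53.27442169189453), (13.66195297241211, 11.751688957214355), 49.84595489501953)
top knob 97 96.72817966657476 ((486.7199401855469, -59.63592529296875), (12.176836013793945, 43.139766693115234), 9.378774642944336)
```

View pics/top5.png

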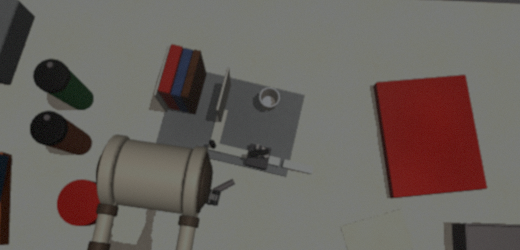

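View pics/w5.png

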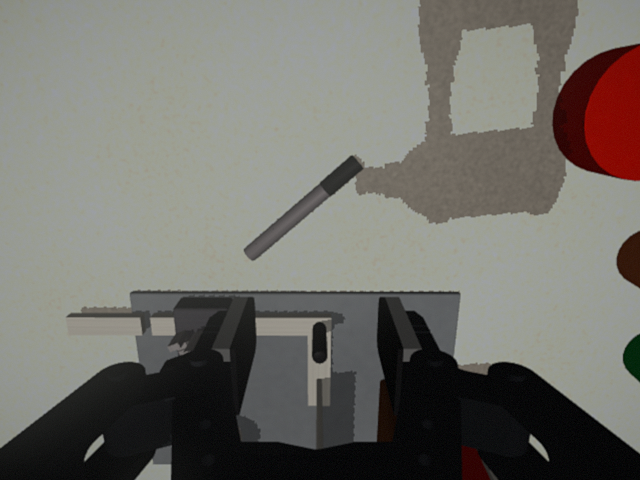

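The post moved 59.9 mm, from (522.4,113.8) to (509.9,55.3). The knob is still up, with its top at 96.7. In the top crop the jar (268,97) and marker stand undisturbed.

```bash
python3 -c "
from plant import finish_job
print(finish_job())"
```

```text
the job is handed in; nothing more can be done
None
```

The job is handed in: the knob stays up by itself in its rest notch (about 8 mm lift, about 1.19 rad clockwise), the bookend is drawn to its stop (59.9 mm measured), and nothing else looks moved in the last pictures; no verdict came back.

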